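# Put the storage canisters back into one tower

### The job

Put the canister set back together as one upright tower on the largest canister, which stays where it is: the second largest on it, then the third, then the smallest, each seated flat in the recess of the one below, and the little knobbed lid, knob up, in the recess of the smallest. Leave the other things on the worktop where they stand.

Things in the scene. Friction and masses are not known exactly. Their poses are not given: they have to be found in the camera images.
- canister_large: The largest canister: an upright closed round cylinder, white with a dark rim and a pale wooden recessed top, outside diameter 76 mm, 30 mm high over all. Its top is a flat round recess, 72 mm across and 4 mm deep, inside a 2 mm thick raised rim, so whatever stands in it has its underside 26 mm above this canister's underside. Origin: centre of the underside; z up. It is fixed to the worktop (at a different place each time) and is the foot of the tower.
- canister_medium: The second largest canister: an upright closed round cylinder, white with a dark rim and a pale wooden recessed top, outside diameter 64 mm, 44 mm high over all. Its top is a flat round recess, 60 mm across and 4 mm deep, inside a 2 mm thick raised rim, so whatever stands in it has its underside 40 mm above this canister's underside. Origin: centre of the underside; z up. Loose, about 0.2 kg.
- canister_small: The third largest canister: an upright closed round cylinder, white with a dark rim and a pale wooden recessed top, outside diameter 52 mm, 42 mm high over all. Its top is a flat round recess, 48 mm across and 4 mm deep, inside a 2 mm thick raised rim, so whatever stands in it has its underside 38 mm above this canister's underside. Origin: centre of the underside; z up. Loose, about 0.2 kg.
- canister_tiny: The smallest canister: an upright closed round cylinder, white with a dark rim and a pale wooden recessed top, outside diameter 40 mm, 40 mm high over all. Its top is a flat round recess, 36 mm across and 4 mm deep, inside a 2 mm thick raised rim, so whatever stands in it has its underside 36 mm above this canister's underside. Origin: centre of the underside; z up. Loose, about 0.1 kg.
- knob_lid: Small pale wooden lid: a flat disc 27 mm in diameter and 6 mm thick with an upright, browner round knob 16 mm in diameter rising from its middle, 30 mm high over all; stands on its disc, knob up. Loose, about 40 g. Origin: centre of the underside; z up.
- salt_shaker: Bystander, loose, leave it where it stands: salt shaker, 44 mm in diameter, 90 mm high, stands behind the work. Origin: centre of the underside.
- spice_jar: Bystander, loose, leave it where it stands: glass spice jar with a grey-white cap, 44 mm in diameter, 109 mm high, stands at the robot's right. Origin: centre of the underside.
- low_pot: Bystander, loose, leave it where it stands: low round pot with a red lid, 58 mm in diameter, 50 mm high, stands behind the work beside the toaster. Origin: centre of the underside.

How it is judged:
At the end, for the whole second after the job is handed in: The tower stands, released and at rest: from the bottom the largest, second largest, third and smallest canister and the knobbed lid, each seated in the recess of the one below (centres within 6 mm, underside within 2.5 mm of the recess floor), upright within 0.06 rad (horizontal distance between canister_medium and canister_large below 0.006 m and z of canister_medium in the frame of canister_large between 0.0235 and 0.0285 m and angle between each of canister_medium, canister_small, canister_tiny, knob_lid's own z axis and vertical below 0.06 rad and linear speed of each of canister_medium, canister_small, canister_tiny, knob_lid below 0.01 m/s and angular speed of each of canister_medium, canister_small, canister_tiny, knob_lid below 0.1 rad/s and horizontal distance between canister_small and canister_medium below 0.006 m and z of canister_small in the frame of canister_medium between 0.0375 and 0.0425 m and horizontal distance between canister_tiny and canister_small below 0.006 m and z of canister_tiny in the frame of canister_small between 0.0355 and 0.0405 m and horizontal distance between knob_lid and canister_tiny below 0.006 m and z of knob_lid in the frame of canister_tiny between 0.0335 and 0.0385 m); the robot touches nothing.
It fails at once if a bystander (salt shaker, spice jar or low pot) is shifted by more than 20 mm or tipped over (distance of any of salt_shaker, spice_jar, low_pot from where it was at the start of the episode above 0.02 m or angle between any of salt_shaker, spice_jar, low_pot's own z axis and vertical above 0.4 rad).
It also fails if it takes over 88 s, if anything falls off the work surface, if the arm or the gripper's body presses on something with over 40 N, if the wrist force passes 120 N, or if a joint passes its speed limit or range.

### The arm

A 6-joint arm with a two-finger parallel gripper is mounted at the origin on a cart in front of the work surface, level with it; the furniture and walls round the work are solid. World frame = base frame: x ahead of the robot, y to its left, z up, the work surface at z = 0. Lengths are in m, angles in rad, forces in N, time in s.
With the tool pointing down it reaches from about 0.375 to 0.9 m from the base axis. Payload 3.1 kg.
Tool frame: the origin (TCP) lies between the finger pads; the fingertips stand 8 mm ahead of it and the grasp point (between the pads) lies 11 mm behind it; z points along the fingers, y is the line along which they close (so a half turn about z gives the same grasp; the last joint's range is limited). The gripper opens to 87 mm and grips with 3 to 60 N. Pads are 19 mm wide; open, the fingers measure 117 mm over their backs; the gripper's body (75 mm by 190 mm) begins 51 mm behind the grasp point.
Start: joints at [0.61, 0.527, 1.433, -0, 1.181, -0.178], TCP at [0.441, 0.443, 0.204] pointing down, gripper open.
Joint ranges: [-3.08, 3.08], [-0.75, 2.2], [0.22, 2.44], [-1.43, 4.57], [0, 2.65], [-2.85, 2.85]. Speed limits (rad/s): [2.79, 2.79, 3.14, 3.14, 3.14, 3.14].

### API

Orientations are given as a unit quaternion [x, y, z, w].
In Python, from rig import robot, vision, job gives the robot as it stands.
- The arm moves only by the shell command python3 -m handwheel 'ROWS' [OPENING] [FORCE]. ROWS is JSON, a list of rows, each a list of 4 numbers: the shift along the tool's x, y, z as a fraction of full scale, then the turn about the tool's z as a fraction of full scale. A call has 1 to 20 rows; each row is the pose to reach, as a shift and turn from the pose commanded when the call began, along the tool's axes at that moment, turning the shorter way round; what a row does not reach only later rows make up. Full scale, the value 1, is 300 mm for a shift and 2 pi rad for a turn. A row lasts 1/12 s, in which the tool goes at most 41.7 mm and 7.16 degrees, less where a joint would pass 70% of its speed; a pose out of reach is approached as far as the arm can. A call with a number of a shift or a turn outside -1 to 1 is refused whole. A call with a gripper value outside its range is refused whole. OPENING is the opening in per cent of the stroke, from 0 (shut) to 100 (fully open), set as the call begins (- or left out, the last holds). The fingers move at their own pace and stop on an object; FORCE is the grip in N (left out, the last holds). Time passes only in rows, so rows that repeat a pose let the fingers close. It gives the time, the measured TCP pose, the force, the opening and the grip force at its end, in the units of the state.
- robot.get_obs(): the state, without advancing time (a new reading comes with each control period).
- vision.camera(name): name is "side" or "top" or "wrist"; returns a dict with "frame" (400x640x3 uint8, red, green, blue), "K" (3x3 intrinsics, pixels), "cam_to_world" (4x4, takes a point from camera to world coordinates); the wrist camera has in their place "hand_eye" (4x4, takes a point from camera to tool coordinates, whose origin is the TCP and whose axes are the flange's). Camera axes: x right, y down, z forward; pixel columns grow to the right and rows downward; lengths in m; the calibration is good to about 2 mm. The wrist camera is an equidistant fisheye: a pixel r from the principal point sees the ray r / f radians off the axis. A picture is of the moment at which its call begins: read the wrist's pose just before it. There is no depth.
- job.hand_in(): hands the job in; it is judged then, once.
Trained networks look in the newest picture that a camera, given by its name, has taken for a name from the list of things; names that differ only in an ending like _2 or _b are one class to them, and where a whole thing is asked for, a point or a joint stands for the part that bears it (a point fixed in the world has none). Each returns a list of dicts, best first, with "conf" (0 to 1); they miss things now and then, are a little off and sometimes report something else, mostly with a low value. They report only what shows in the picture. A call takes as long as a camera call.
- vision.look_for(camera, label): "point" ([row, column] in pixels, amid what is visible of it).
- vision.outline_of(camera, label): "mask" (400x640 bool, what is visible of it) and "point" ([row, column] in pixels, amid what is visible of it).
The state is a dict: "time": time; "q": joint angles; "joint_velocities": joint speeds; "joint_torque": joint torques, N m; "position": TCP position; "tool_rot": TCP orientation; "ft_force": force on the tool from outside, world axes, zero at the start; "moment": the same for the moment, N m; "grip_width": finger opening in m; "grip_force": force on a finger pad.
Only numpy, scipy, OpenCV 4.12 (cv2) and the standard library are available. Lean on these libraries where they do the work, as an engineer would, in place of code of your own. Each camera call takes 0.05 s, during which the arm holds its last target. There are 200 camera calls.

## Working session

There is one attempt and no reset: what is moved stays moved. The work goes in short steps, Python scripts to look and compute and a shell command to move; the robot and the scene stay as the last step left them, time stands still between calls to the robot, and variables do not carry over. Pictures are saved under pics/ and viewed, at most 17 in all, crops included, and the job is handed in when it is done.

```bash
mkdir -p pics; cat > h.py <<'E'
import numpy as np, cv2
from rig import robot, vision, job
from scipy.spatial.transform import Rotation as R
def ray(c,px):
    K=c["K"]; r,cl=px
    d=np.array([(cl-K[0,2])/K[0,0],(r-K[1,2])/K[1,1],1.]);return d
def world(c,px,z):
    T=c["cam_to_world"]; d=T[:3,:3]@ray(c,px); o=T[:3,3]
    return o+d*(z-o[2])/d[2]
def proj(c,p):
    T=np.linalg.inv(c["cam_to_world"]); q=T[:3,:3]@np.asarray(p)+T[:3,3]; u=c["K"]@q; return u[1]/u[2],u[0]/u[2]
E
python3 - <<'E'
from h import *
H={"canister_large":.026,"canister_medium":.04,"canister_small":.038,"canister_tiny":.036,"knob_lid":.02,"salt_shaker":.09,"spice_jar":.109,"low_pot":.05}
o=robot.get_obs();print(o["position"],o["tool_rot"])
for n in("top","side"):
    c=vision.camera(n);im=c["frame"].copy();print(n,c["cam_to_world"][:3,3].round(3),c["cam_to_world"][:3,2].round(2))
    for k,h in H.items():
        for d in vision.outline_of(n,k)[:3]:
            ys,xs=np.nonzero(d["mask"]);p=d["point"]
            print(k,round(d["conf"],2),np.round(p),world(c,p,h)[:2].round(3),"box",ys.min(),ys.max(),xs.min(),xs.max())
            cv2.putText(im,k[-5:]+"%.1f"%d["conf"],(int(p[1]),int(p[0])),0,.35,(255,0,0))
    cv2.imwrite(f"pics/{n}0.png",im[:,:,::-1])
E
```

```text
[0.4401272  0.44265385 0.20264997] [ 3.81469407e-01  9.24380824e-01 -9.22981243e-04 -5.76145061e-04]
top [0.396 0.036 0.888] [ 0.14 -0.03 -0.99]
canister_large 0.65 [229. 397.] [ 0.442 -0.181] box 215 247 381 414
canister_medium 0.94 [191. 235.] [0.529 0.2  ] box 176 204 222 250
canister_small 0.63 [156. 180.] [0.611 0.332] box 144 168 167 192
canister_tiny 0.78 [217. 348.] [ 0.47  -0.064] box 206 223 340 358
knob_lid 0.62 [201. 291.] [0.509 0.071] box 199 206 287 295
salt_shaker 0.88 [142. 254.] [0.632 0.151] box 134 154 248 264
spice_jar 0.55 [243. 452.] [ 0.408 -0.279] box 232 254 434 472
low_pot 0.75 [144. 318.] [0.64  0.007] box 132 159 305 328
side [0.018 0.702 0.423] [ 0.54 -0.74 -0.39]
canister_large 0.98 [194. 386.] [ 0.436 -0.175] box 186 206 372 401
canister_medium 0.58 [244. 259.] [0.518 0.217] box 229 262 243 276
canister_small 0.64 [267. 178.] [0.587 0.357] box 248 281 163 194
canister_small 0.32 [217. 238.] [0.646 0.149] box 197 236 228 247
canister_tiny 0.78 [205. 351.] [ 0.465 -0.048] box 197 218 343 359
knob_lid 0.61 [230. 307.] [0.497 0.089] box 221 235 304 313
salt_shaker 0.57 [215. 236.] [0.572 0.218] box 197 236 228 247
spice_jar 0.54 [204. 278.] [0.506 0.165] box 189 214 268 290
low_pot 0.63 [202. 276.] [0.607 0.06 ] box 189 214 267 291
```

View pics/top0.png

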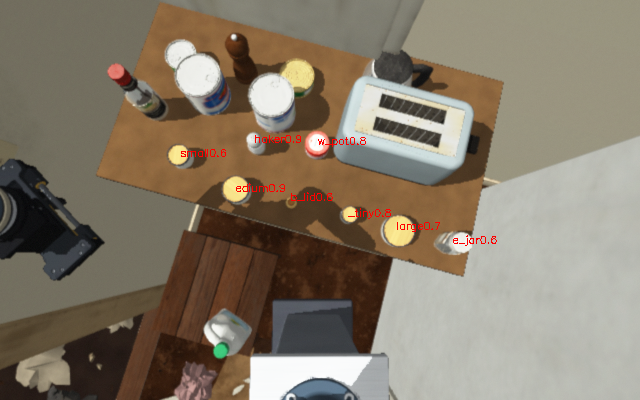

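View pics/side0.png

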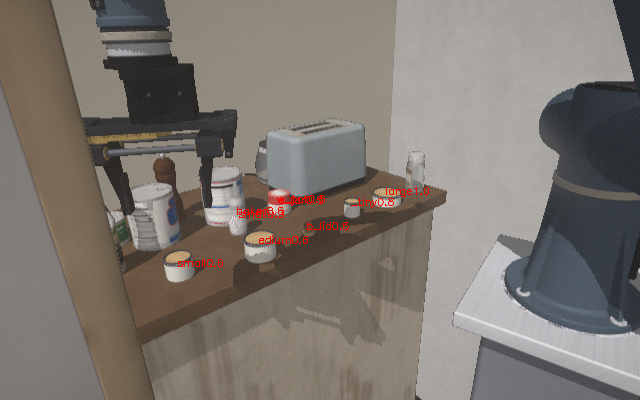

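```bash
cat >> h.py <<'E'
def go(x,y,z,yaw=None,o=None):
    "rows for TCP target x,y,z; yaw = world angle (deg, mod 180) of tool y"
    o=o or robot.get_obs(); M=R.from_quat(o["tool_rot"]).as_matrix()
    d=M.T@(np.array([x,y,z])-o["position"])/.3
    cur=np.degrees(np.arctan2(M[1,1],M[0,1])); t=0 if yaw is None else -((yaw-cur+90)%180-90)/360
    n=max(np.linalg.norm(d)*300/41.7,abs(t)*360/7.16)
    print("pos",o["position"].round(4),"yaw",round(cur,1),"t",round(o["time"],1),"q6",round(o["q"][5],2),"-> row",d.round(4),round(t,4),"n",round(n,1))
def wray(c,px):
    K=c["K"]; v=np.array([(px[1]-K[0,2])/K[0,0],(px[0]-K[1,2])/K[1,1]]); th=np.hypot(*v)
    d=np.r_[v/max(th,1e-9)*np.sin(th),np.cos(th)]; return d
def wworld(c,o,px,z):
    T=np.eye(4);T[:3,:3]=R.from_quat(o["tool_rot"]).as_matrix();T[:3,3]=o["position"];T=T@c["hand_eye"]
    d=T[:3,:3]@wray(c,px);p=T[:3,3];return p+d*(z-p[2])/d[2]
E
python3 - <<'E'
from h import *
c=vision.camera("top")
for n,p,z in(("toaster front L",(163,337),0),("toaster front bottom R",(182,435),.0),("toaster top front",(158,355),.16),("toaster topfrontR",(172,455),.16),("can2 top front",(130,275),.1),("can1 top front",(113,212),.1),("counterfront",(275,465),0)):print(n,world(c,p,z).round(3))
w=vision.camera("wrist");print(w["hand_eye"].round(3),w["K"])
go(.52,.16,.2,45)
E
```

```text
toaster front L [ 0.607 -0.042  0.   ]
toaster front bottom R [ 0.561 -0.287  0.   ]
toaster top front [ 0.58  -0.065  0.16 ]
toaster topfrontR [ 0.553 -0.271  0.16 ]
can2 top front [0.658 0.105 0.1  ]
can1 top front [0.695 0.246 0.1  ]
counterfront [ 0.334 -0.35   0.   ]
[[-0.    -0.953 -0.303  0.085]
 [ 1.    -0.    -0.001 -0.   ]
 [ 0.    -0.303  0.953 -0.181]
 [ 0.     0.     0.     1.   ]] [[309.70691629   0.         318.27835617]
 [  0.         309.70691629 201.87130686]
 [  0.           0.           1.        ]]
pos [0.4407 0.4431 0.2037] yaw 45.2 t 1.0 q6 -0.18 -> row [-0.8528 -0.4827  0.0122] 0.0004 n 7.1
```

```bash
python3 - <<'E'
from h import *
go(.526,.205,.16,45)
E
```

```text
pos [0.4407 0.4431 0.2037] yaw 45.2 t 1.0 q6 -0.18 -> row [-0.7611 -0.3622  0.1456] 0.0004 n 6.2
```

```bash
python3 -m handwheel '[[-0.76,-0.362,0.145,0],[-0.76,-0.362,0.145,0],[-0.76,-0.362,0.145,0],[-0.76,-0.362,0.145,0],[-0.76,-0.362,0.145,0],[-0.76,-0.362,0.145,0],[-0.76,-0.362,0.145,0],[-0.76,-0.362,0.145,0],[-0.76,-0.362,0.145,0],[-0.76,-0.362,0.145,0]]' 100 25
cat >> h.py <<'E'
def locate(lab,h,r,name=None,z0=0):
    "wrist: fit the visible outline of a top disc: project candidate rim circles, match mask centroid of silhouette"
    from scipy.optimize import minimize
    o=robot.get_obs();c=vision.camera("wrist");D=vision.outline_of("wrist",lab)
    if name: cv2.imwrite(name,c["frame"][:,:,::-1])
    T=np.eye(4);T[:3,:3]=R.from_quat(o["tool_rot"]).as_matrix();T[:3,3]=o["position"];T=np.linalg.inv(T@c["hand_eye"]);K=c["K"]
    a=np.linspace(0,2*np.pi,40)
    def sil(xy):
        P=np.vstack([np.c_[xy[0]+r*np.cos(a),xy[1]+r*np.sin(a),0*a+z] for z in(z0,z0+h)])@T[:3,:3].T+T[:3,3]
        n=np.hypot(P[:,0],P[:,1]);th=np.arctan2(n,P[:,2])
        uv=np.c_[K[0,2]+K[0,0]*th*P[:,0]/n,K[1,2]+K[1,1]*th*P[:,1]/n]
        m=np.zeros((400,640),np.uint8);cv2.fillConvexPoly(m,cv2.convexHull((uv*16).astype(np.int32)),1,shift=4);return m
    for d in D[:2]:
        m=d["mask"].astype(np.uint8); x0=wworld(c,o,d["point"],z0+h*.7)[:2]
        f=lambda xy:1-(sil(xy)&m).sum()/max(1,(sil(xy)|m).sum())
        s=minimize(f,x0,method="Nelder-Mead",options=dict(initial_simplex=x0+np.array([[0,0],[.006,0],[0,.006]]),xatol=2e-4))
        print(lab,round(d["conf"],2),"px",np.round(d["point"]),"raw",x0.round(4),"fit",s.x.round(4),"IoU",round(1-s.fun,3),"area",m.sum())
E
python3 - <<'E'
from h import *
locate("canister_medium",.044,.032,"pics/w1.png")
go(.526,.205,.16)
E
```

```text
time: 1.83
position: [0.5254, 0.2066, 0.1604]
tool_rot: [0.381, 0.925, 0.0, -0.0]
ft_force: [-1.0, -0.0, 0.8]
grip_width: 0.0872
grip_force: 0.0
canister_medium 0.95 px [197. 319.] raw [0.5322 0.2008] fit [0.5339 0.2012] IoU 0.958 area 3346
pos [0.5253 0.207  0.1605] yaw 45.3 t 1.9 q6 -0.61 -> row [-0.0065 -0.0031  0.0017] 0 n 0.1
```

View pics/w1.png

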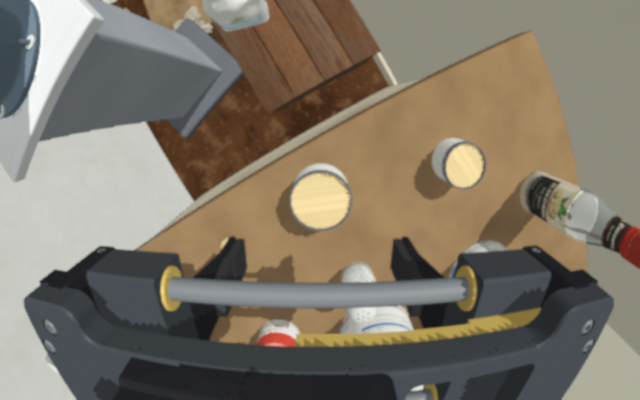

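```bash
python3 - <<'E'
from h import *
go(.5337,.2012,.019)
locate("canister_small",.042,.026)
E
```

```text
pos [0.5253 0.207  0.1605] yaw 45.3 t 1.9 q6 -0.61 -> row [-0.0336  0.0056  0.4717] 0 n 3.4
canister_small 0.67 px [165. 461.] raw [0.6153 0.3381] fit [0.6154 0.3385] IoU 0.927 area 2109
canister_small 0.31 px [337. 277.] raw [0.6316 0.024 ] fit [0.64  0.013] IoU 0.559 area 903
```

```bash
python3 -m handwheel '[[-0.033,0.005,0.1,0],[-0.033,0.005,0.2,0],[-0.033,0.005,0.3,0],[-0.033,0.005,0.38,0],[-0.033,0.005,0.43,0],[-0.033,0.005,0.47,0],[-0.033,0.005,0.47,0],[-0.033,0.005,0.47,0]]' 
python3 -m handwheel '[[0,0,0,0],[0,0,0,0],[0,0,0,0],[0,0,0,0],[0,0,0,0],[0,0,0,0],[0,0,0,0],[0,0,0,0]]' 40 25
```

```text
time: 2.7
position: [0.5337, 0.1999, 0.019]
tool_rot: [0.381, 0.925, -0.0, -0.0]
ft_force: [1.0, 0.5, -0.5]
grip_width: 0.0871
grip_force: 0.0
time: 3.37
position: [0.5346, 0.1995, 0.02]
tool_rot: [0.381, 0.924, 0.0, 0.001]
ft_force: [0.0, -0.1, 6.5]
grip_width: 0.0629
grip_force: 25.0
```

```bash
python3 - <<'E'
from h import *
go(.445,-.245,.2,0)
E
```

```text
pos [0.5346 0.1995 0.02  ] yaw 45.1 t 3.4 q6 -0.63 -> row [-0.8339 -1.2602 -0.6011] 0.1254 n 11.7
```

```bash
python3 -m handwheel '[[0,0,-0.1,0],[0,0,-0.2,0],[0,0,-0.3,0],[0,0,-0.4,0],[0,0,-0.5,0],[0,0,-0.6,0],[-0.1,-0.1,-0.6,0.02],[-0.2,-0.2,-0.6,0.04],[-0.3,-0.3,-0.6,0.06],[-0.4,-0.4,-0.6,0.08],[-0.45,-0.5,-0.6,0.1],[-0.5,-0.6,-0.6,0.125],[-0.55,-0.7,-0.6,0.125],[-0.55,-0.7,-0.6,0.125],[-0.55,-0.7,-0.6,0.125]]'
python3 - <<'E'
from h import *
go(.445,-.245,.2,0)
E
```

```text
time: 4.62
position: [0.5017, -0.0673, 0.1986]
tool_rot: [0.708, 0.707, -0.0, -0.001]
ft_force: [0.2, 0.3, -2.4]
grip_width: 0.0626
grip_force: 25.0
pos [ 0.5017 -0.0673  0.1986] yaw -0.1 t 4.6 q6 -0.35 -> row [-0.5925 -0.1882 -0.0048] -0.0002 n 4.5
```

```bash
python3 -m handwheel '[[-0.13,-0.04,0,0],[-0.26,-0.08,0,0],[-0.39,-0.12,0,0],[-0.5,-0.16,0,0],[-0.56,-0.18,0,0],[-0.59,-0.19,0,0],[-0.59,-0.19,0,0],[-0.59,-0.19,0,0],[-0.59,-0.19,0,0]]'
python3 - <<'E'
from h import *
locate("canister_large",.03,.038,"pics/w2.png")
locate("canister_tiny",.04,.02)
locate("spice_jar",.109,.022)
locate("canister_medium",.044,.032,z0=.18)
go(.445,-.18,.2,0)
E
```

```text
time: 5.37
position: [0.4465, -0.2409, 0.1989]
tool_rot: [0.706, 0.709, 0.0, -0.001]
ft_force: [0.2, -0.5, -1.1]
grip_width: 0.0626
grip_force: 25.0
canister_large 0.63 px [130. 314.] raw [ 0.4399 -0.1832] fit [ 0.439  -0.1845] IoU 0.964 area 3482
canister_tiny 0.59 px [ 29. 344.] raw [ 0.4741 -0.0661] fit [ 0.476  -0.0682] IoU 0.913 area 1137
canister_medium 0.67 px [238. 318.] raw [ 0.4452 -0.2347] fit [ 0.4454 -0.2399] IoU 0.837 area 8795
pos [ 0.4464 -0.2426  0.1992] yaw 0.2 t 5.8 q6 -0.72 -> row [ 0.2086 -0.0039 -0.0026] 0.0005 n 1.5
```

View pics/w2.png

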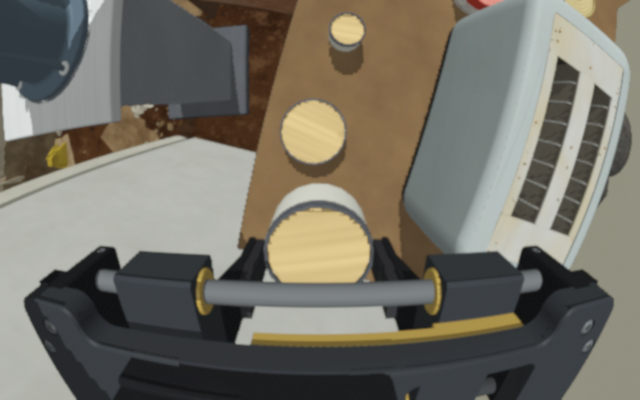

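```bash
python3 -m handwheel '[[0.1,-0.01,0,0],[0.195,-0.021,0,0],[0.195,-0.021,0.1,0],[0.195,-0.021,0.2,0],[0.195,-0.021,0.3,0],[0.195,-0.021,0.38,0],[0.195,-0.021,0.43,0],[0.195,-0.021,0.46,0],[0.195,-0.021,0.46,0],[0.195,-0.021,0.46,0]]'
python3 - <<'E'
from h import *
go(.440,-.184,.0465,0)
E
```

```text
time: 6.6
position: [0.4401, -0.1848, 0.0612]
tool_rot: [0.706, 0.708, 0.0, 0.0]
ft_force: [0.5, -0.0, -1.4]
grip_width: 0.0626
grip_force: 25.0
pos [ 0.4401 -0.1848  0.0612] yaw 0.1 t 6.6 q6 -0.63 -> row [ 0.0025 -0.0002  0.0491] 0.0004 n 0.4
```

```bash
python3 -m handwheel '[[0,0,0.02,0],[0,0,0.035,0],[0,0,0.042,0],[0,0,0.047,0],[0,0,0.047,0],[0,0,0.047,0]]'
python3 - <<'E'
from h import *
c=vision.camera("side");p=proj(c,(.44,-.184,.04));r,k=int(p[0]),int(p[1])
cv2.imwrite("pics/s1.png",cv2.resize(c["frame"][r-50:r+40,k-60:k+60,::-1],None,fx=6,fy=6,interpolation=2))
E
```

```text
time: 7.1
position: [0.4398, -0.1846, 0.0472]
tool_rot: [0.706, 0.708, 0.0, 0.0]
ft_force: [0.0, 0.3, -1.4]
grip_width: 0.0622
grip_force: 25.0
```

View pics/s1.png

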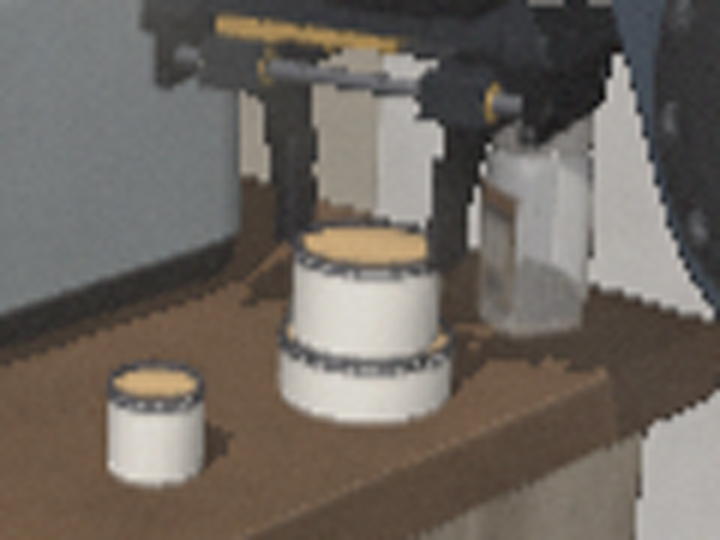

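```bash
python3 -m handwheel '[[0,0,0.003,0],[0,0,0.003,0],[0,0,0.003,0],[0,0,0.003,0],[0,0,0.003,0],[0,0,0.003,0],[0,0,0.003,0]]' 95
python3 -m handwheel '[[0,0,-0.06,0],[0,0,-0.18,0],[0,0,-0.3,0],[0,0,-0.4,0],[0.12,0.04,-0.44,0],[0.24,0.04,-0.46,0],[0.36,0.04,-0.46,0],[0.46,0.05,-0.46,0],[0.56,0.06,-0.46,0],[0.68,0.08,-0.46,0],[0.8,0.1,-0.46,0],[0.9,0.12,-0.46,0],[1,0.12,-0.46,0],[1,0.12,-0.46,0]]'
python3 - <<'E'
from h import *
go(.6155,.3385,.18,90)
go(.6155,.3385,.18,60)
E
```

```text
time: 7.73
position: [0.4398, -0.1846, 0.0462]
tool_rot: [0.706, 0.708, 0.0, 0.0]
ft_force: [-0.3, -0.2, -0.3]
grip_width: 0.0825
grip_force: 0.0
time: 8.9
position: [0.4745, 0.12, 0.1842]
tool_rot: [0.704, 0.71, 0.001, -0.001]
ft_force: [-0.2, -0.2, -0.6]
grip_width: 0.0832
grip_force: 0.0
pos [0.4745 0.12   0.1842] yaw 0.4 t 8.9 q6 0.01 -> row [0.7247 0.4755 0.0154] -0.2488 n 12.5
pos [0.4745 0.12   0.1842] yaw 0.4 t 8.9 q6 0.01 -> row [0.7247 0.4755 0.0154] -0.1655 n 8.3
```

```bash
python3 -m handwheel '[[0.1,0.06,0,-0.019],[0.2,0.12,0,-0.038],[0.3,0.18,0,-0.057],[0.4,0.25,0,-0.076],[0.5,0.32,0,-0.095],[0.6,0.39,0,-0.114],[0.7,0.45,0,-0.133],[0.72,0.475,0,-0.152],[0.72,0.475,0,-0.171],[0.72,0.475,0,-0.19],[0.72,0.475,0,-0.21],[0.72,0.475,0,-0.23],[0.72,0.475,0,-0.248],[0.72,0.475,0,-0.248],[0.72,0.475,0,-0.248]]'
python3 - <<'E'
from h import *
locate("canister_small",.042,.026,"pics/w3.png")
go(.6155,.3385,.018,90)
E
```

```text
time: 10.15
position: [0.6169, 0.3311, 0.1838]
tool_rot: [0.007, 1.0, -0.0, -0.0]
ft_force: [-0.8, 0.9, 0.2]
grip_width: 0.0828
grip_force: 0.0
canister_small 0.59 px [182. 324.] raw [0.6153 0.3377] fit [0.6141 0.3391] IoU 0.947 area 1961
pos [0.6169 0.3314 0.184 ] yaw 89.3 t 10.2 q6 -1.22 -> row [0.0047 0.0237 0.5532] -0.002 n 4.0
```

View pics/w3.png

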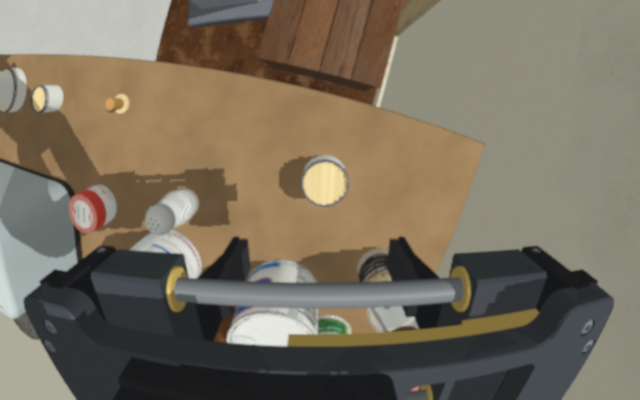

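```bash
python3 -m handwheel '[[0.007,0.026,0.1,-0.002],[0.007,0.026,0.2,-0.002],[0.007,0.026,0.3,-0.002],[0.007,0.026,0.4,-0.002],[0.007,0.026,0.48,-0.002],[0.007,0.026,0.53,-0.002],[0.007,0.026,0.55,-0.002],[0.007,0.026,0.55,-0.002],[0.007,0.026,0.55,-0.002]]' 
python3 -m handwheel '[[0,0,0,0],[0,0,0,0],[0,0,0,0],[0,0,0,0],[0,0,0,0],[0,0,0,0],[0,0,0,0],[0,0,0,0],[0,0,0,0]]' 35 25
python3 -m handwheel '[[0,0,-0.1,0],[0,0,-0.2,0],[0,0,-0.3,0],[0,0,-0.4,0],[0,0,-0.5,0],[0,0,-0.6,0],[0.05,-0.1,-0.63,0.018],[0.1,-0.22,-0.63,0.036],[0.16,-0.34,-0.63,0.054],[0.22,-0.46,-0.63,0.072],[0.28,-0.58,-0.63,0.09],[0.34,-0.7,-0.63,0.108],[0.4,-0.82,-0.63,0.126],[0.45,-0.9,-0.63,0.144],[0.45,-0.95,-0.63,0.162],[0.45,-0.95,-0.63,0.18],[0.45,-0.95,-0.63,0.2],[0.45,-0.95,-0.63,0.22],[0.45,-0.95,-0.63,0.24],[0.45,-0.95,-0.63,0.25]]'
python3 - <<'E'
from h import *
go(.440,-.24,.22,0)
E
```

```text
time: 11.0
position: [0.6158, 0.34, 0.0201]
tool_rot: [-0.001, 1.0, 0.0, 0.001]
ft_force: [0.1, -0.1, 0.5]
grip_width: 0.0827
grip_force: 0.0
time: 11.75
position: [0.6151, 0.3395, 0.0197]
tool_rot: [-0.001, 1.0, -0.0, 0.0]
ft_force: [-0.9, -1.4, 4.1]
grip_width: 0.0502
grip_force: 25.0
time: 13.42
position: [0.4803, 0.0546, 0.2076]
tool_rot: [0.708, 0.706, 0.0, -0.001]
ft_force: [-0.3, 0.1, -2.1]
grip_width: 0.0505
grip_force: 25.0
pos [0.4803 0.0546 0.2076] yaw -0.2 t 13.4 q6 -0.12 -> row [-0.9825 -0.1309 -0.0421] -0.0005 n 7.1
```

```bash
python3 -m handwheel '[[-0.12,-0.02,-0.02,0],[-0.25,-0.03,-0.04,0],[-0.37,-0.05,-0.04,0],[-0.5,-0.07,-0.04,0],[-0.62,-0.09,-0.04,0],[-0.75,-0.1,-0.04,0],[-0.85,-0.12,-0.04,0],[-0.94,-0.13,-0.04,0],[-0.98,-0.13,-0.04,0],[-0.98,-0.13,-0.04,0],[-0.98,-0.13,-0.04,0]]'
python3 - <<'E'
from h import *
locate("canister_medium",.044,.032,"pics/w4.png",z0=.026)
locate("canister_small",.042,.026,z0=.2)
go(.440,-.184,.100,0)
E
```

```text
time: 14.33
position: [0.4421, -0.2389, 0.2196]
tool_rot: [0.707, 0.708, 0.001, -0.001]
ft_force: [0.1, -0.0, -3.3]
grip_width: 0.0501
grip_force: 25.0
canister_medium 0.73 px [132. 315.] raw [ 0.4374 -0.1829] fit [ 0.4392 -0.1831] IoU 0.94 area 2691
canister_small 0.77 px [245. 319.] raw [ 0.4418 -0.2356] fit [ 0.4413 -0.2374] IoU 0.876 area 6295
pos [ 0.4424 -0.2377  0.22  ] yaw 0.3 t 14.5 q6 -0.72 -> row [ 0.1787 -0.0068  0.4002] 0.0007 n 3.2
```

View pics/w4.png

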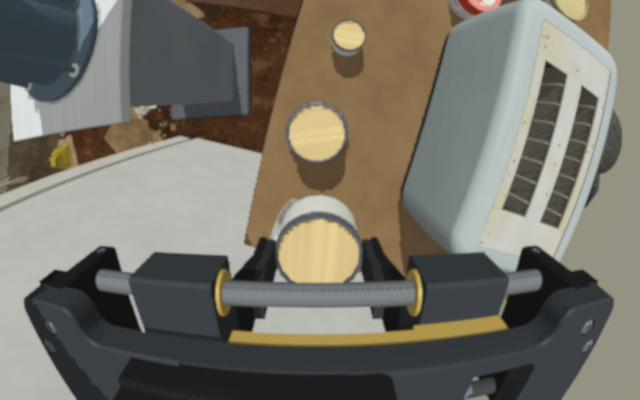

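```bash
python3 -m handwheel '[[0.09,-0.004,0,0],[0.18,-0.008,0,0],[0.18,-0.008,0.1,0],[0.18,-0.008,0.2,0],[0.18,-0.008,0.3,0],[0.18,-0.008,0.36,0],[0.18,-0.008,0.4,0],[0.18,-0.008,0.4,0],[0.18,-0.008,0.4,0]]'
python3 - <<'E'
from h import *
go(.4395,-.1835,.087,0)
E
```

```text
time: 15.28
position: [0.4398, -0.1846, 0.1]
tool_rot: [0.706, 0.709, -0.0, -0.001]
ft_force: [-1.2, 0.5, -2.1]
grip_width: 0.0503
grip_force: 25.0
pos [ 0.4398 -0.1846  0.1   ] yaw 0.2 t 15.3 q6 -0.64 -> row [ 0.0036 -0.001   0.0433] 0.0007 n 0.3
```

```bash
python3 -m handwheel '[[0.003,-0.001,0.015,0],[0.003,-0.001,0.027,0],[0.003,-0.001,0.036,0],[0.003,-0.001,0.043,0],[0.003,-0.001,0.043,0],[0.003,-0.001,0.043,0]]'
```

```text
time: 15.78
position: [0.4396, -0.1849, 0.0873]
tool_rot: [0.706, 0.708, 0.0, 0.0]
ft_force: [-0.3, 0.5, -1.8]
grip_width: 0.0502
grip_force: 25.0
```

```bash
python3 - <<'E'
from h import *
o=robot.get_obs();w=vision.camera("wrist")
o=dict(o);o["position"]=np.array([.4424,-.2377,.22])
for p in((20,450),(75,437),(130,425),(185,407)):print(p,wworld(w,o,p,0).round(3),wworld(w,o,p,.02).round(3))
c=vision.camera("top")
for p in((150,340),(163,345),(172,370),(180,415),(184,432)):print(p,world(c,p,0).round(3),world(c,p,.1).round(3))
E
python3 -m handwheel '[[0,0,0.003,0],[0,0,0.003,0],[0,0,0.003,0],[0,0,0.003,0],[0,0,0.003,0],[0,0,0.003,0],[0,0,0.003,0]]' 80
python3 -m handwheel '[[0,0,-0.06,0],[0,0,-0.18,0],[0,0,-0.3,0],[0,0,-0.35,0],[0.1,0,-0.38,0],[0.2,0,-0.38,0],[0.3,0.04,-0.38,0],[0.36,0.08,-0.38,0],[0.39,0.1,-0.38,0],[0.39,0.1,-0.38,0],[0.39,0.1,-0.38,0]]'
python3 - <<'E'
from h import *
locate("canister_tiny",.04,.02,"pics/w5.png")
locate("canister_small",.042,.026,z0=.066)
go(.4755,-.0675,.02,0);go(.4755,-.0675,.02,-45)
E
```

```text
(20, 450) [ 0.619 -0.023  0.   ] [ 0.61  -0.029  0.02 ]
(75, 437) [ 0.599 -0.104  0.   ] [ 0.591 -0.106  0.02 ]
(130, 425) [ 0.584 -0.18   0.   ] [ 0.577 -0.178  0.02 ]
(185, 407) [ 0.563 -0.256  0.   ] [ 0.557 -0.251  0.02 ]
(150, 340) [ 0.641 -0.05   0.   ] [ 0.613 -0.04   0.1  ]
(163, 345) [ 0.608 -0.062  0.   ] [ 0.584 -0.051  0.1  ]
(172, 370) [ 0.585 -0.125  0.   ] [ 0.564 -0.107  0.1  ]
(180, 415) [ 0.566 -0.237  0.   ] [ 0.547 -0.206  0.1  ]
(184, 432) [ 0.556 -0.279  0.   ] [ 0.538 -0.244  0.1  ]
time: 16.47
position: [0.4396, -0.1848, 0.0864]
tool_rot: [0.706, 0.708, 0.0, 0.0]
ft_force: [0.1, 0.9, 0.5]
grip_width: 0.0694
grip_force: 0.0
time: 17.38
position: [0.4692, -0.0679, 0.2002]
tool_rot: [0.706, 0.709, -0.0, 0.0]
ft_force: [-0.6, -0.0, -0.7]
grip_width: 0.0696
grip_force: 0.0
canister_tiny 0.58 px [178. 324.] raw [ 0.4752 -0.0668] fit [ 0.4763 -0.067 ] IoU 0.928 area 1085
canister_small 0.59 px [282. 296.] raw [ 0.4438 -0.1661] fit [ 0.4388 -0.1857] IoU 0.425 area 996
pos [ 0.4688 -0.0688  0.2002] yaw 0.1 t 17.6 q6 -0.38 -> row [0.0042 0.0227 0.6006] 0.0002 n 4.3
pos [ 0.4688 -0.0688  0.2002] yaw 0.1 t 17.6 q6 -0.38 -> row [0.0042 0.0227 0.6006] 0.1252 n 6.3
```

View pics/w5.png

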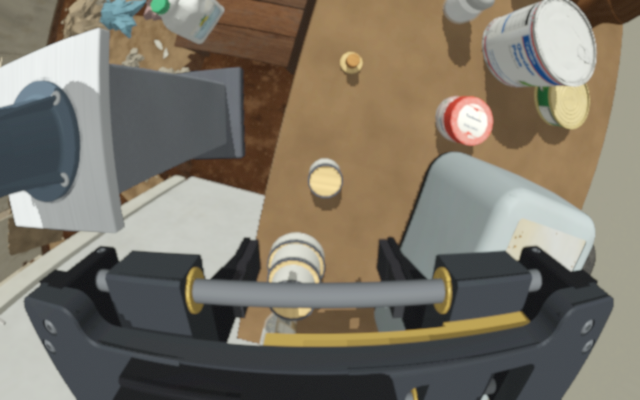

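```bash
python3 -m handwheel '[[0.005,0.023,0.1,0],[0.005,0.023,0.2,0],[0.005,0.023,0.3,0],[0.005,0.023,0.4,0],[0.005,0.023,0.5,0],[0.005,0.023,0.56,0],[0.005,0.023,0.59,0],[0.005,0.023,0.6,0],[0.005,0.023,0.6,0],[0.005,0.023,0.6,0]]' 
python3 -m handwheel '[[0,0,0,0],[0,0,0,0],[0,0,0,0],[0,0,0,0],[0,0,0,0],[0,0,0,0],[0,0,0,0],[0,0,0,0],[0,0,0,0]]' 20 25
python3 -m handwheel '[[0,0,-0.1,0],[0,0,-0.2,0],[0,0,-0.3,0],[0,0,-0.4,0],[0,0,-0.5,0],[0,0,-0.6,0],[0,0,-0.7,0],[-0.1,-0.02,-0.77,0],[-0.2,-0.04,-0.77,0],[-0.3,-0.08,-0.77,0],[-0.4,-0.1,-0.77,0],[-0.5,-0.12,-0.77,0],[-0.58,-0.12,-0.77,0],[-0.58,-0.12,-0.77,0],[-0.58,-0.12,-0.77,0]]'
python3 - <<'E'
from h import *
locate("canister_small",.042,.026,"pics/w6.png",z0=.066)
locate("canister_tiny",.040,.02,z0=.23)
go(.440,-.184,.140,0)
E
```

```text
time: 18.42
position: [0.4768, -0.0668, 0.0211]
tool_rot: [0.706, 0.708, 0.0, 0.001]
ft_force: [0.6, 0.1, 0.0]
grip_width: 0.0696
grip_force: 0.0
time: 19.17
position: [0.4769, -0.0665, 0.0212]
tool_rot: [0.706, 0.708, 0.0, 0.001]
ft_force: [-0.5, 0.4, 5.2]
grip_width: 0.021
grip_force: 2.6
time: 20.42
position: [0.4402, -0.2411, 0.251]
tool_rot: [0.707, 0.707, 0.0, -0.0]
ft_force: [-0.5, 0.1, -0.5]
grip_width: 0.0174
grip_force: 0.0
canister_small 0.65 px [136. 319.] raw [ 0.4404 -0.1891] fit [ 0.4384 -0.1846] IoU 0.947 area 1881
canister_tiny 0.85 px [ 45. 346.] raw [ 0.4544 -0.12  ] fit [ 0.455  -0.1026] IoU 0.234 area 874
pos [ 0.4404 -0.2389  0.2512] yaw 0.2 t 20.6 q6 -0.72 -> row [ 1.825e-01 -3.000e-04  3.708e-01] 0.0006 n 3.0
```

View pics/w6.png

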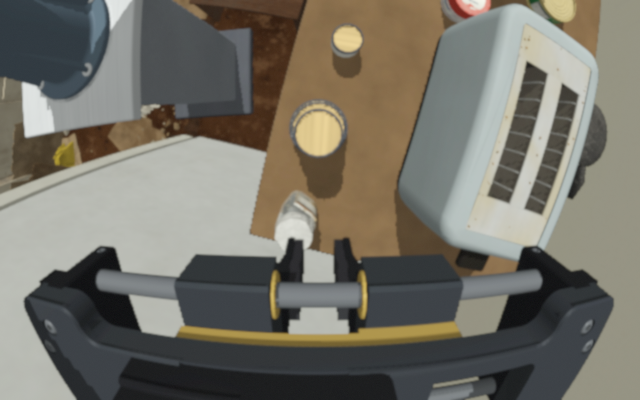

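```bash
python3 - <<'E'
from h import *
c=vision.camera("side");p=proj(c,(.455,-.13,.06));r,k=int(p[0]),int(p[1])
cv2.imwrite("pics/s2.png",cv2.resize(c["frame"][r-50:r+40,k-60:k+60,::-1],None,fx=6,fy=6,interpolation=2))
for z in (0,.04):
  print(proj(c,(.4757,-.067,z)),r-50,k-60)
locate("canister_tiny",.040,.02)
t=vision.camera("top")
for d in vision.outline_of("top","canister_tiny")[:2]: print(d["point"],world(t,d["point"],.034),d["mask"].sum())
for d in vision.outline_of("side","canister_tiny")[:2]: print(d["point"],world(c,d["point"],.02),d["mask"].sum())
E
```

```text
(np.float64(214.6566421828897), np.float64(351.3489395460096)) 135 311
(np.float64(199.89699842863263), np.float64(351.45201858146805)) 135 311
canister_tiny 0.57 px [ 42. 345.] raw [ 0.4727 -0.0681] fit [ 0.4766 -0.0674] IoU 0.876 area 822
[213.9, 347.1] [ 0.47703371 -0.06256958  0.034     ] 247
[207.1, 350.7] [ 0.47789823 -0.06730979  0.02      ] 322
[171.4, 414.7] [ 0.44940504 -0.39887667  0.02      ] 679
```

View pics/s2.png

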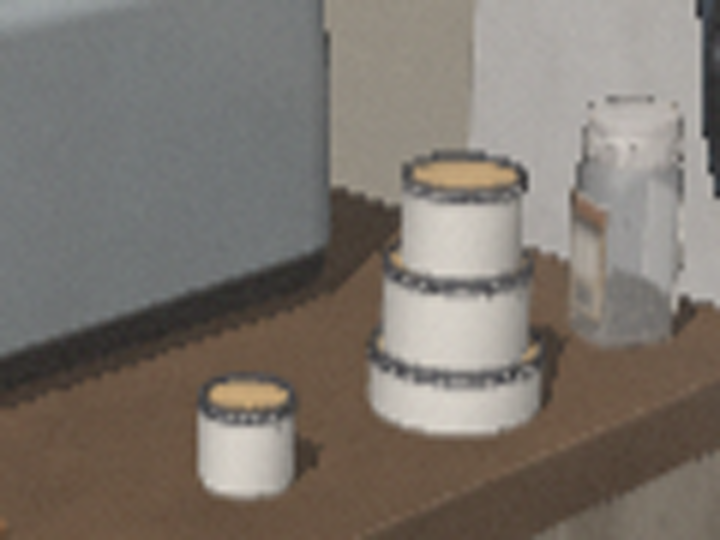

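```bash
python3 -m handwheel '[[0.1,0.02,0,0],[0.2,0.05,0,0],[0.3,0.08,0,0],[0.4,0.1,0,0],[0.5,0.12,0,0],[0.57,0.12,0,0],[0.573,0.12,0.1,0],[0.573,0.12,0.2,0],[0.573,0.12,0.3,0],[0.573,0.12,0.4,0],[0.573,0.12,0.4,0],[0.573,0.12,0.4,0]]' 80 25
python3 - <<'E'
from h import *
locate("canister_tiny",.04,.02)
go(.476,-.067,.019,0)
E
```

```text
time: 21.92
position: [0.4752, -0.0678, 0.1305]
tool_rot: [0.706, 0.708, -0.001, -0.002]
ft_force: [-0.5, 0.3, 0.7]
grip_width: 0.0692
grip_force: 0.0
canister_tiny 0.77 px [195. 318.] raw [ 0.4741 -0.0665] fit [ 0.476  -0.0666] IoU 0.889 area 1599
pos [ 0.4774 -0.0687  0.1327] yaw 0.1 t 22.0 q6 -0.38 -> row [ 0.0061 -0.0056  0.3789] 0.0004 n 2.7
```

```bash
python3 -m handwheel '[[0.005,-0.004,0.1,0],[0.005,-0.004,0.2,0],[0.005,-0.004,0.28,0],[0.005,-0.004,0.34,0],[0.005,-0.004,0.37,0],[0.005,-0.004,0.38,0],[0.005,-0.004,0.38,0],[0.005,-0.004,0.38,0]]' 
python3 -m handwheel '[[0,0,0,0],[0,0,0,0],[0,0,0,0],[0,0,0,0],[0,0,0,0],[0,0,0,0]]' 43 25
python3 - <<'E'
from h import *
locate("canister_tiny",.04,.02)
c=vision.camera("side");p=proj(c,(.476,-.067,.06));r,k=int(p[0]),int(p[1])
cv2.imwrite("pics/s3.png",cv2.resize(c["frame"][r-45:r+45,k-60:k+60,::-1],None,fx=6,fy=6,interpolation=2))
E
```

```text
time: 22.68
position: [0.4762, -0.0673, 0.0186]
tool_rot: [0.706, 0.708, 0.001, 0.001]
ft_force: [0.3, -1.0, 0.2]
grip_width: 0.0694
grip_force: 0.0
time: 23.18
position: [0.4755, -0.067, 0.0176]
tool_rot: [0.706, 0.708, 0.0, 0.001]
ft_force: [1.5, 0.3, 1.4]
grip_width: 0.0403
grip_force: 0.5
canister_tiny 0.84 px [246. 317.] raw [ 0.474  -0.0649] fit [ 0.4749 -0.067 ] IoU 0.911 area 4247
```

View pics/s3.png

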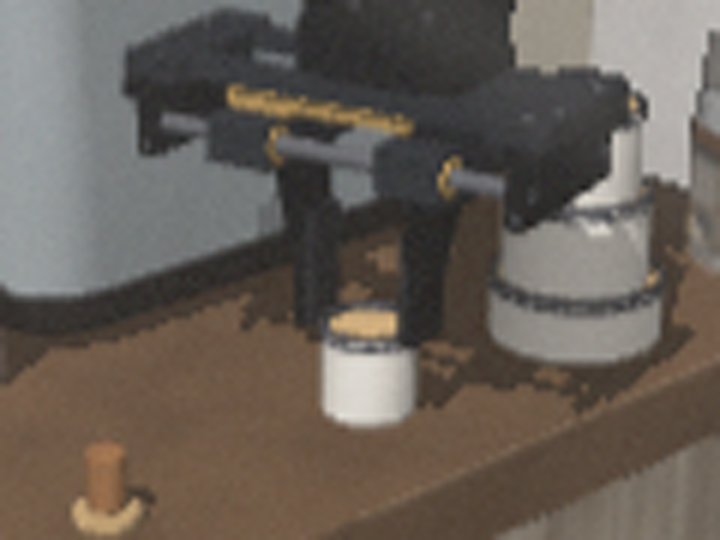

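```bash
python3 - <<'E'
from h import *
c=vision.camera("side");p=proj(c,(.476,-.067,.06));r0,k0=int(p[0])-45,int(p[1])-60
for y in(-.067,-.087):
  for x in(.455,.496):
    for z in(.0096,.069):
      q=proj(c,(x,y,z));print(x,y,z,"crop px",round((q[0]-r0)*6),round((q[1]-k0)*6))
print(robot.get_obs()["grip_width"],robot.get_obs()["grip_force"])
E
```

```text
0.455 -0.067 0.0096 crop px 396 406
0.455 -0.067 0.069 crop px 261 408
0.496 -0.067 0.0096 crop px 374 320
0.496 -0.067 0.069 crop px 242 320
0.455 -0.087 0.0096 crop px 379 430
0.455 -0.087 0.069 crop px 246 433
0.496 -0.087 0.0096 crop px 358 345
0.496 -0.087 0.069 crop px 227 346
0.03816657687849942 21.989549500867724
```

```bash
python3 -m handwheel '[[0,0,0,0],[0,0,0,0],[0,0,0,0],[0,0,0.01,0],[0,0,0.02,0],[0,0,0.025,0],[0,0,0.025,0]]' 80 25
python3 -m handwheel '[[0,0,0,0],[0,0,0,0],[0,0,0,0],[0,0,0,0],[0,0,0,0],[0,0,0,0],[0,0,0,0],[0,0,0,0]]' 38 25
python3 - <<'E'
from h import *
o=robot.get_obs();print(o["position"],o["grip_width"],o["grip_force"],o["ft_force"])
c=vision.camera("side");p=proj(c,(.476,-.067,.06));r,k=int(p[0]),int(p[1])
cv2.imwrite("pics/s4.png",cv2.resize(c["frame"][r-45:r+45,k-60:k+60,::-1],None,fx=6,fy=6,interpolation=2))
E
```

```text
time: 23.97
position: [0.4744, -0.0667, 0.0093]
tool_rot: [0.706, 0.708, -0.0, -0.001]
ft_force: [0.1, -0.1, 0.5]
grip_width: 0.0682
grip_force: 0.0
time: 24.63
position: [0.4752, -0.0669, 0.01]
tool_rot: [0.706, 0.708, 0.0, 0.0]
ft_force: [0.1, 1.2, -0.1]
grip_width: 0.039
grip_force: 25.0
[ 0.47517455 -0.06686097  0.00995225] 0.039039604560906535 25.000074128620327 [ 0.07674729  1.19551333 -0.1126731 ]
```

View pics/s4.png

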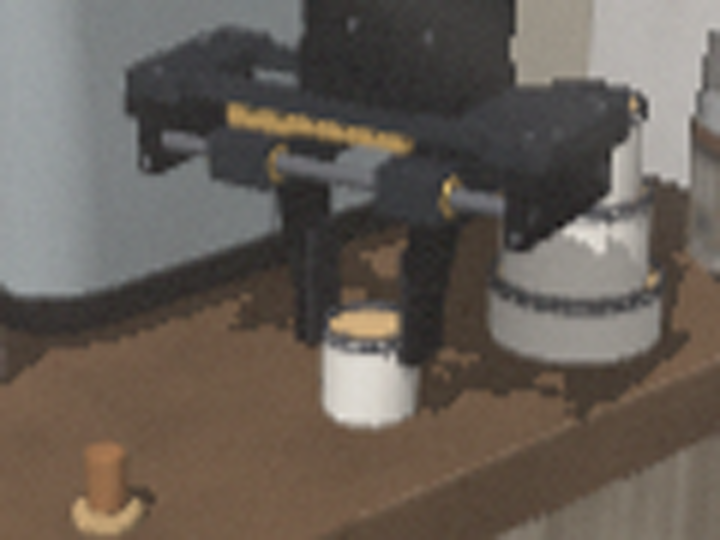

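```bash
python3 -m handwheel '[[0,0,-0.1,0],[0,0,-0.2,0],[0,0,-0.3,0],[0,0,-0.4,0],[0,0,-0.5,0],[-0.1,-0.04,-0.54,0],[-0.2,-0.08,-0.54,0],[-0.3,-0.1,-0.54,0],[-0.37,-0.12,-0.54,0],[-0.39,-0.12,-0.54,0],[-0.39,-0.12,-0.54,0],[-0.39,-0.12,-0.54,0]]'
python3 - <<'E'
from h import *
o=robot.get_obs();print(o["grip_width"])
go(.439,-.1845,.115,0)
E
```

```text
time: 25.68
position: [0.4388, -0.1832, 0.1715]
tool_rot: [0.707, 0.708, 0.0, -0.001]
ft_force: [0.4, -0.3, -1.2]
grip_width: 0.039
grip_force: 25.0
0.03899502773292674
pos [ 0.4388 -0.1832  0.1715] yaw 0.1 t 25.7 q6 -0.63 -> row [-0.0045  0.001   0.1882] 0.0002 n 1.4
```

```bash
python3 -m handwheel '[[-0.004,0.001,0.06,0],[-0.004,0.001,0.11,0],[-0.004,0.001,0.14,0],[-0.004,0.001,0.16,0],[-0.004,0.001,0.175,0],[-0.004,0.001,0.187,0],[-0.004,0.001,0.187,0],[-0.004,0.001,0.187,0]]'
```

```text
time: 26.35
position: [0.4398, -0.1851, 0.1159]
tool_rot: [0.706, 0.708, 0.0, 0.0]
ft_force: [-0.5, 0.3, -0.6]
grip_width: 0.0391
grip_force: 25.0
```

```bash
python3 -m handwheel '[[0,0,0.004,0],[0,0,0.004,0],[0,0,0.004,0],[0,0,0.004,0],[0,0,0.004,0],[0,0,0.004,0]]' 65
python3 -m handwheel '[[0,0,-0.06,0],[0,0,-0.18,0],[0,0,-0.25,0],[0.1,0,-0.28,0],[0.2,0,-0.28,0],[0.3,0.04,-0.28,0],[0.42,0.08,-0.28,0],[0.54,0.12,-0.28,0],[0.66,0.16,-0.28,0],[0.76,0.2,-0.24,0],[0.84,0.23,-0.14,0],[0.87,0.23,-0.08,0],[0.87,0.23,-0.08,0],[0.87,0.23,-0.08,0]]' 60
python3 - <<'E'
from h import *
locate("knob_lid",.006,.0135)
locate("knob_lid",.03,.011)
locate("canister_tiny",.04,.02,"pics/w7.png",z0=.104)
o=robot.get_obs();w=vision.camera("wrist")
for d in vision.look_for("wrist","knob_lid"):print(d["point"],d["conf"],wworld(w,o,d["point"],.02))
go(.51,.08,.015,0)
E
```

```text
time: 26.85
position: [0.4396, -0.1852, 0.1147]
tool_rot: [0.706, 0.708, 0.0, 0.0]
ft_force: [1.0, 1.0, 0.9]
grip_width: 0.0561
grip_force: 0.0
time: 28.02
position: [0.5068, 0.0764, 0.1378]
tool_rot: [0.706, 0.709, -0.001, -0.001]
ft_force: [-0.1, 0.4, 0.8]
grip_width: 0.0523
grip_force: 0.0
knob_lid 0.65 px [191. 318.] raw [0.5054 0.0729] fit [0.507  0.0707] IoU 0.929 area 526
knob_lid 0.76 px [188. 318.] raw [0.5073 0.0784] fit [0.5069 0.0752] IoU 0.858 area 558
[189.5, 316.8] 0.93 [0.50661203 0.07680459 0.02      ]
pos [0.5083 0.0753 0.1394] yaw 0.1 t 28.4 q6 -0.07 -> row [0.0156 0.0049 0.4146] 0.0002 n 3.0
```

View pics/w7.png

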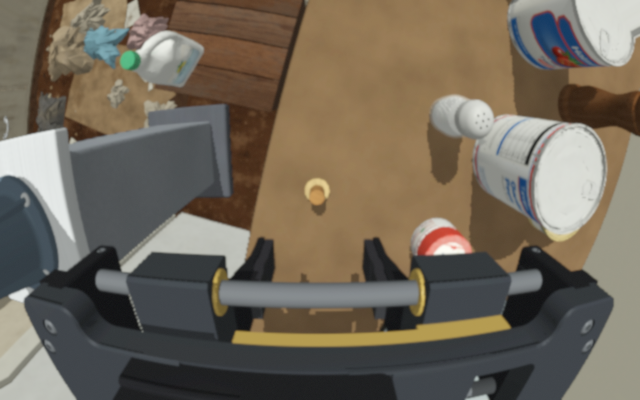

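```bash
python3 - <<'E'
from h import *
o=robot.get_obs();w=vision.camera("wrist");f=w["frame"]
D=vision.outline_of("wrist","knob_lid")[0]["mask"];hsv=cv2.cvtColor(f,cv2.COLOR_RGB2HSV)
ys,xs=np.nonzero(D);print("mask",ys.min(),ys.max(),xs.min(),xs.max())
for r in range(ys.min(),ys.max()+1,2):print(r,f[r,317],hsv[r,317])
for p in((188,317.5),(186,317.5)):print(p,wworld(w,o,p,.006).round(4))
for p in((196,317),(198,317)):print(p,wworld(w,o,p,.03).round(4))
E
```

```text
mask 179 204 305 329
179 [202 179 126] [ 21  96 202]
181 [223 200 144] [ 21  90 223]
183 [221 198 142] [ 21  91 221]
185 [194 166 112] [ 20 108 194]
187 [160 121  71] [ 17 142 160]
189 [164 123  72] [ 17 143 164]
191 [187 143  85] [ 17 139 187]
193 [194 150  89] [ 17 138 194]
195 [198 153  91] [ 17 138 198]
197 [199 153  92] [ 17 137 199]
199 [197 151  90] [ 17 139 197]
201 [198 153  91] [ 17 138 198]
203 [193 148  89] [ 17 137 193]
(188, 317.5) [0.5069 0.075  0.006 ]
(186, 317.5) [0.5069 0.0772 0.006 ]
(196, 317) [0.5064 0.0734 0.03  ]
(198, 317) [0.5064 0.0713 0.03  ]
```

```bash
python3 -m handwheel '[[-0.01,-0.006,0.1,0],[-0.01,-0.006,0.2,0],[-0.01,-0.006,0.3,0],[-0.01,-0.006,0.36,0],[-0.01,-0.006,0.4,0],[-0.01,-0.006,0.415,0],[-0.01,-0.006,0.415,0],[-0.01,-0.006,0.415,0]]' 50 15
python3 -m handwheel '[[0,0,0,0],[0,0,0,0],[0,0,0,0],[0,0,0,0],[0,0,0,0],[0,0,0,0],[0,0,0,0]]' 12 15
python3 - <<'E'
from h import *
o=robot.get_obs();print(o["position"],o["grip_width"],o["grip_force"],o["ft_force"])
c=vision.camera("side");p=proj(c,(.507,.072,.03));r,k=int(p[0]),int(p[1])
cv2.imwrite("pics/s5.png",cv2.resize(c["frame"][r-25:r+25,k-35:k+35,::-1],None,fx=9,fy=9,interpolation=2))
E
```

```text
time: 29.18
position: [0.5065, 0.073, 0.0144]
tool_rot: [0.706, 0.708, 0.0, 0.0]
ft_force: [-0.1, 0.2, -0.3]
grip_width: 0.0436
grip_force: 0.0
time: 29.77
position: [0.5061, 0.0731, 0.0142]
tool_rot: [0.706, 0.708, 0.0, 0.0]
ft_force: [0.5, -0.8, 0.4]
grip_width: 0.012
grip_force: 0.0
[0.50612634 0.07309012 0.01417327] 0.012021491706806706 0.0 [ 0.52346071 -0.81959293  0.36129602]
```

View pics/s5.png

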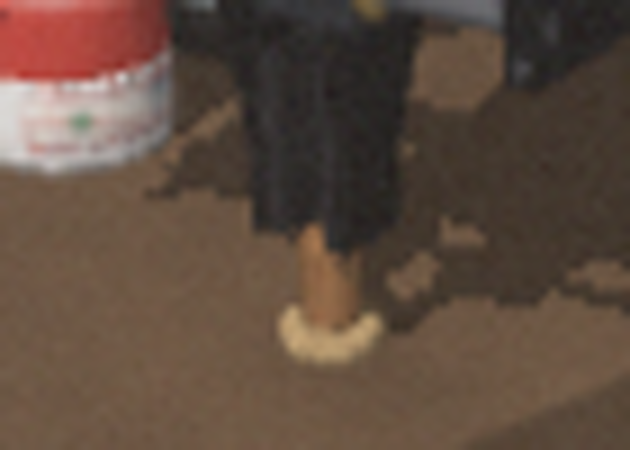

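```bash
python3 -m handwheel '[[0,0,0,0],[0,0,0,0],[0,0,0,0],[0,0,0,0],[0,0,0.01,0],[0,0,0.02,0],[0,0,0.03,0],[0,0,0.03,0]]' 50 15
python3 -m handwheel '[[0,0,0.005,0],[0,0,0.01,0],[0,0,0.01,0]]'
```

```text
time: 30.48
position: [0.5056, 0.0731, 0.0043]
tool_rot: [0.706, 0.708, -0.0, -0.001]
ft_force: [0.6, 0.0, -1.0]
grip_width: 0.043
grip_force: 0.0
time: 30.73
position: [0.5059, 0.0731, 0.0018]
tool_rot: [0.706, 0.708, -0.0, -0.0]
ft_force: [0.2, -0.2, 0.0]
grip_width: 0.0434
grip_force: 0.0
```

No contact where the nominal tips would be below the worktop, so the tips really are higher than stated; grip here.

```bash
python3 -m handwheel '[[0,0,0.003,0],[0,0,0.006,0],[0,0,0.006,0]]'
python3 -m handwheel '[[0,0,0,0],[0,0,0,0],[0,0,0,0],[0,0,0,0],[0,0,0,0],[0,0,0,0],[0,0,0,0]]' 10 15
python3 - <<'E'
from h import *
go(.4395,-.24,.22,0)
E
```

```text
time: 30.98
position: [0.506, 0.0731, 0.0002]
tool_rot: [0.706, 0.708, -0.0, -0.0]
ft_force: [-0.1, 0.0, 0.8]
grip_width: 0.0439
grip_force: 0.0
time: 31.57
position: [0.5062, 0.0731, 0.0003]
tool_rot: [0.706, 0.708, 0.0, 0.0]
ft_force: [0.2, -0.8, -0.5]
grip_width: 0.0154
grip_force: 15.0
pos [5.062e-01 7.310e-02 3.000e-04] yaw 0.2 t 31.6 q6 -0.08 -> row [-1.043  -0.2249 -0.7325] 0.0004 n 9.3
```

```bash
python3 -m handwheel '[[0,0,-0.1,0],[0,0,-0.2,0],[0,0,-0.3,0],[0,0,-0.42,0],[0,0,-0.54,0],[0,0,-0.64,0],[0,0,-0.73,0],[-0.1,-0.02,-0.78,0],[-0.2,-0.04,-0.78,0],[-0.3,-0.06,-0.78,0],[-0.4,-0.08,-0.78,0],[-0.5,-0.1,-0.78,0],[-0.6,-0.13,-0.78,0],[-0.7,-0.16,-0.78,0],[-0.8,-0.18,-0.78,0],[-0.9,-0.2,-0.78,0],[-0.97,-0.22,-0.78,0],[-1,-0.22,-0.78,0],[-1,-0.22,-0.78,0],[-1,-0.22,-0.78,0]]'
python3 - <<'E'
from h import *
locate("canister_tiny",.04,.02,z0=.104)
locate("canister_small",.042,.026,z0=.066)
locate("knob_lid",.006,.0135,"pics/w8.png",z0=.234)
go(.4395,-.185,.155,0)
E
```

```text
time: 33.23
position: [0.4406, -0.2264, 0.234]
tool_rot: [0.707, 0.708, 0.0, -0.001]
ft_force: [-1.2, -0.0, -1.1]
grip_width: 0.0155
grip_force: 15.0
canister_tiny 0.6 px [154. 317.] raw [ 0.4388 -0.1861] fit [ 0.44   -0.1857] IoU 0.904 area 1580
canister_tiny 0.35 px [247. 317.] raw [ 0.4387 -0.2794] fit [ 0.4407 -0.2876] IoU 0.759 area 1366
canister_small 0.69 px [136. 312.] raw [ 0.4329 -0.1712] fit [ 0.4385 -0.1804] IoU 0.23 area 509
knob_lid 0.7 px [249. 320.] raw [ 0.4413 -0.2289] fit [ 0.44   -0.2289] IoU 0.679 area 1302
pos [ 0.441  -0.2259  0.2343] yaw 0.2 t 33.5 q6 -0.7 -> row [ 0.1364 -0.0045  0.2643] 0.0007 n 2.1
```

View pics/w8.png

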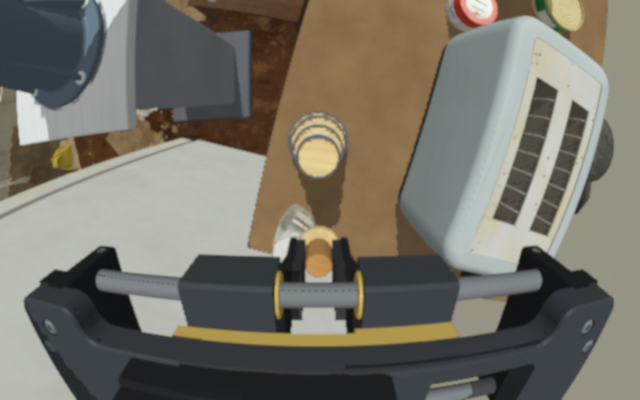

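```bash
python3 -m handwheel '[[0.07,-0.003,0,0],[0.14,-0.003,0,0],[0.14,-0.003,0.08,0],[0.14,-0.003,0.16,0],[0.14,-0.003,0.22,0],[0.14,-0.003,0.255,0],[0.14,-0.003,0.28,0],[0.14,-0.003,0.295,0],[0.14,-0.003,0.308,0],[0.14,-0.003,0.308,0],[0.14,-0.003,0.308,0]]'
python3 - <<'E'
from h import *
go(.4398,-.184,.141,0)
E
```

```text
time: 34.45
position: [0.4402, -0.1853, 0.1423]
tool_rot: [0.706, 0.708, 0.0, 0.0]
ft_force: [-1.0, -0.1, -0.7]
grip_width: 0.0151
grip_force: 15.0
pos [ 0.4402 -0.1853  0.1423] yaw 0.2 t 34.5 q6 -0.64 -> row [ 0.0043 -0.0015  0.0042] 0.0004 n 0.0
```

```bash
python3 -m handwheel '[[0.003,0,0.004,0],[0.003,0,0.004,0],[0.003,0,0.004,0]]'
python3 -m handwheel '[[0,0,0,0],[0,0,0,0],[0,0,0,0],[0,0,0,0],[0,0,0,0]]' 42
python3 -m handwheel '[[0,0,-0.05,0],[0,0,-0.15,0],[0,0,-0.25,0],[0.1,0,-0.3,0],[0.2,0,-0.3,0],[0.3,0,-0.3,0],[0.4,0,-0.3,0],[0.5,0,-0.3,0],[0.5,0,-0.3,0],[0.5,0,-0.3,0]]'
python3 - <<'E'
from h import *
c=vision.camera("side");p=proj(c,(.44,-.184,.08));r,k=int(p[0]),int(p[1])
cv2.imwrite("pics/s6.png",cv2.resize(c["frame"][r-45:r+45,k-60:k+60,::-1],None,fx=6,fy=6,interpolation=2))
for z in(0,.03,.07,.108,.144,.170):q=proj(c,(.44,-.1845,z));print(z,round((q[0]-r+45)*6),round((q[1]-k+60)*6))
E
```

```text
time: 34.7
position: [0.44, -0.1843, 0.141]
tool_rot: [0.706, 0.708, 0.0, 0.0]
ft_force: [-0.3, -0.2, -0.2]
grip_width: 0.0152
grip_force: 15.0
time: 35.12
position: [0.4399, -0.1842, 0.1407]
tool_rot: [0.706, 0.708, 0.0, 0.0]
ft_force: [-0.6, 0.1, 0.5]
grip_width: 0.0348
grip_force: 0.0
time: 35.95
position: [0.4391, -0.0329, 0.2307]
tool_rot: [0.705, 0.709, -0.0, 0.0]
ft_force: [-0.2, -1.4, -0.5]
grip_width: 0.0366
grip_force: 0.0
0 442 358
0.03 380 361
0.07 294 364
0.108 210 368
0.144 128 372
0.17 67 374
```

View pics/s6.png

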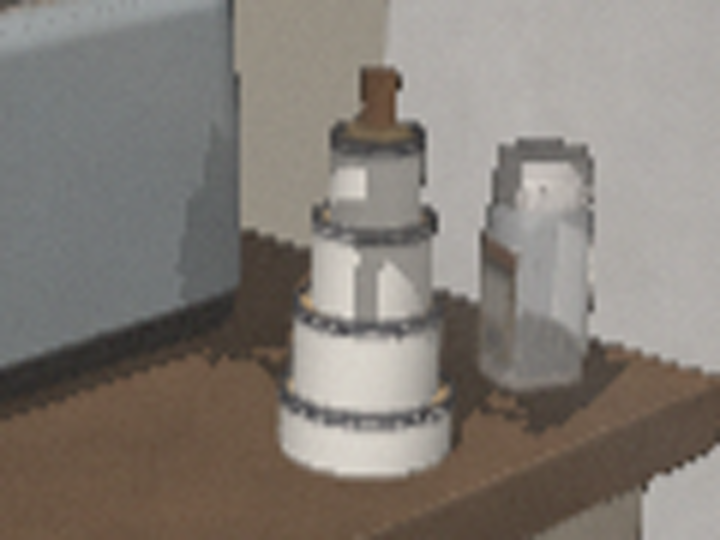

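The crop shows the full tower upright: lid knob at (375,95) in the crop, rims level at the predicted rows, spice jar untouched at (535,270). Handing in.

```bash
python3 -c "
from rig import job
print(job.hand_in())"
```

```text
the job is handed in; nothing more can be done
None
```

I handed the job in with the full tower built on the largest canister. The last side picture shows it upright and released, each piece looking seated and the lid knob up. The hand-in gave no verdict. It took about 36 s of the 88 s. I saw no bystander touched, but did not re-measure the salt shaker and low pot.

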